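# Pry the retaining ring off the sample carousel's spindle

### The arm

A 6-joint arm with a two-finger parallel gripper is mounted at the origin on the work surface. World frame = base frame: x ahead of the robot, y to its left, z up, the work surface at z = 0. Lengths are in m, angles in rad, forces in N, time in s.
With the tool pointing down it reaches from about 0.35 to 0.975 m from the base axis. Payload 4.9 kg.
Tool frame: the origin (TCP) lies on the mounting face of the last link; the fingertips stand 173 mm ahead of it and the grasp point (between the pads) lies ctrl.pinch_z ahead of it (ctrl.pinch_z is the distance from the TCP to the grasp point, in m); z points along the fingers, y is the line along which they close (so a half turn about z gives the same grasp; the last joint's range is limited). The gripper opens to 85 mm and grips with 20 to 120 N. Pads are 22 mm wide; open, the fingers measure 114 mm over their backs; the gripper's body (76 mm by 85 mm) begins 54 mm behind the grasp point. The pads swing forward as they close: fully open they stand 13 mm farther back than shut.
Start: joints at [-1.295, 0.053, 1.613, -0, 1.476, -0.119], TCP at [0.24, -0.577, 0.405] pointing down, gripper open.
Joint ranges: [-3.01, 3.01], [-1.01, 2.22], [0.06, 2.58], [-1.02, 4.17], [0.09, 2.62], [-3.14, 3.14]. Speed limits (rad/s): [2.57, 2.57, 3.14, 3.14, 3.14, 3.14].

### API

Orientations are given as a rotation vector (axis times angle).
In Python, from station import telemetry, eyes, ctrl gives the robot as it stands.
- The arm moves only by the tool apply_moves, never from a script. Its argument "plan" is a list of rows, each a list of 5 numbers: the finger opening in m, from 0 to 0.0854, then the shift along the tool's x, y, z in m, then the turn about the tool's z in rad. In form: [[jaw, x, y, z, roll], ...]. A call has 1 to 12 rows; each row is the pose to reach, as a shift and turn from the pose commanded when the call began, along the tool's axes at that moment; what a row does not reach only later rows make up. A row lasts 1/12 s, in which the tool goes at most 41.7 mm and 7.16 degrees, less where a joint would pass 70% of its speed; a pose out of reach is approached as far as the arm can. A call with a gripper value outside its range is refused whole. The fingers move at their own pace and stop on an object; "newtons" is the grip in N (left out, the last holds). Time passes only in rows, so rows that repeat a pose let the fingers close. It gives the time, the measured TCP pose, the force, the opening and the grip force at its end, in the units of the state.
- telemetry.get_obs(): the state, without advancing time (a new reading comes with each control period).
- eyes.get_image(name): name is "side" or "top"; returns a dict with "img" (384x512x3 uint8, blue, green, red), "range_z" (384x512 float32, m along the optical axis (not along the pixel's ray), 0 where there is no reading), "K" (3x3 intrinsics, pixels), "pose" (4x4, takes a point from camera to world coordinates). Camera axes: x right, y down, z forward; pixel columns grow to the right and rows downward; lengths in m; the calibration is good to about 2 mm. A picture is of the moment at which its call begins.
- ctrl.finish_job(): hands the job in; it is judged then, once.
Trained networks look in a picture, given as the dict that the camera call returned (one of the last four; its "shot" number tells which), for a name from the list of things; names that differ only in an ending like _2 or _b are one class to them, and where a whole thing is asked for, a point or a joint stands for the part that bears it (a point fixed in the world has none). Each returns a list of dicts, best first, with "confidence" (0 to 1); they miss things now and then, are a little off and sometimes report something else, mostly with a low value. They report only what shows in the picture. A call takes as long as a camera call. They do not tell look-alikes from the thing itself.
- eyes.search_frame(thing, picture): "box" ([left, top, right, bottom] in pixels, round what is visible of it).
- eyes.outline_of(thing, picture): "region" (384x512 bool, what is visible of it) and "box" ([left, top, right, bottom] in pixels, round what is visible of it).
- eyes.tip_of(thing, picture): "point" ([column, row] in pixels: a listed point, or the origin of a listed thing).
The state is a dict: "t": time; "q": joint angles; "dq": joint speeds; "effort": joint torques, N m; "tool_pos": TCP position; "tool_rot": TCP orientation; "contact_force": force on the tool from outside, world axes, zero at the start; "wrist_torque": the same for the moment, N m; "opening": finger opening in m; "grip_force": force on a finger pad.
Only numpy, scipy, OpenCV 4.12 (cv2) and the standard library are available. Lean on these libraries where they do the work, as an engineer would, in place of code of your own. Each camera call takes 0.05 s, during which the arm holds its last target. There are 200 camera calls.

### The job

The sample carousel has to come off its spindle for cleaning. Take the hooked pick from its rest, set its prong down onto the carousel behind the bridge of the sprung wire ring and gently pull the ring out of the spindle's groove, leaving it lying on the carousel beside the spindle; never use force, keep your fingers off the ring and leave the other things alone. Then put the pick back on its rest as it was.

Things in the scene. Friction and masses are not known exactly. Their poses are not given: they have to be found in the camera images.
- ring: Sprung retaining ring of dark 4.4 mm round wire, 43 x 34 mm, 22 g, shaped like an omega from above: a bridge and two spring arms that run parallel 14 mm, bulge round the spindle's 20 mm neck and close to a 15 mm throat with flared ends. It lies flat on the carousel, in the groove. Origin: underside, on the spindle axis while seated; x points from the bridge (robot's side) to the throat, z up.
- bridge (a point): Middle of the ring's bridge: the straight 16 mm cross-bar at ring x = -25 mm, wire axis 2.2 mm above the carousel. Pulled here along the ring's own -x, level, the arms spread and the ring lets go with a snap after about 10 mm; clear of the spindle at 35 mm. The arms are gummed: a slow pull (8 mm/s) takes 10 to 15 N, a quick one much more, and over 20 N bends the wire.
- slot (a point): Middle of the slot for the pick, on the carousel's face, ring x = -18.9 mm: between the spindle's cap (ring x = -15 mm) and the bridge's inner side (-22.8 mm), 11.6 mm wide in y between the arms. The round wire is low: unless the prong's end is felt down onto the carousel and stays on it, it rides up over the bridge. Push or press gently: 20 N is too much for spindle and carousel too.
- spindle (a point): On the axis of the steel spindle, level with the carousel's upper face (50 mm above the bench). Above it the neck, 20 mm diameter, 7 mm high: the groove that holds the ring. Carousel: fixed, flat aluminium disc, 200 mm diameter, on a white 190 mm square housing 36 mm high.
- spindle_top (a point): Top of the spindle's cap, 20 mm above the carousel's face. The cap is 30 mm in diameter from 7 to 10 mm above that face, then tapers to 14 mm at its top.
- pick: Hooked pick, about 60 g. Black handle: bar 95 x 14 x 16 mm (x, y, z). Origin: on the handle's axis at the point to grip; the handle runs from x = -55 to +40 mm, then a 5 mm steel shank along +x to x = 72 mm, where a 5 mm thick round-ended prong goes straight down, its end 42 mm below the axis. z is up in the rest. It can turn in a weak grip, and its pose may shift a little when gripped.
- hook_tip (a point): Lowest point of the pick's bent-down prong (pick frame x = 72, y = 0, z = -42 mm).
- rest_seat (a point): Where the pick's origin belongs on its rest, 53 mm above the bench; x: the way the prong end points. Fixed grey foot 100 x 60 mm with two 8 mm thick yokes, 36 mm behind and 34 mm ahead of this point; the handle lies on them at 45 mm height between flared cheeks (20 to 26 mm apart, 11 mm high). Between the yokes it is free for fingers. The pick starts within 3 mm of here.
- pan0: Aluminium sample pan, 44 mm diameter, 9 mm high, standing loose on the carousel beyond the spindle, left; leave it. Origin: centre of underside.
- pan1: The same, beyond the spindle, right.
- beaker: Glass beaker, 60 mm diameter, 85 mm high, on the bench to the robot's right; leave it. Origin: centre of underside.
- wash_bottle: White plastic bottle with blue cap, 60 mm diameter, 150 mm high, on the bench to the right; leave it. Origin: centre of underside.
Not all that is in view belongs to the job. There is more than one size of the pick; the one meant has the size given above.

How it is judged:
By the outcome, as a careful person would: the job done as asked, in the order asked, and still so for the second after the job is handed in, with the robot touching nothing.
It also fails if it takes over 61 s, if anything falls off the work surface, if the arm or the gripper's body presses on something with over 40 N, if the wrist force passes 120 N, or if a joint passes its speed limit or range.

## Working session

There is one attempt and no reset: what is moved stays moved. The work goes in short steps, Python scripts to look and compute and a tool call to move; the robot and the scene stay as the last step left them, time stands still between calls to the robot, and variables do not carry over. Pictures are saved under pics/ and viewed, at most 10 in all, crops included, and the job is handed in when it is done.

Besides the shell and the picture viewer there is one more tool, called after "Request:" as name(argument=value, ...), one argument or row to a line, values as JSON. apply_moves: Moves the arm, as the interface text tells. Its arguments: {"type":"object","properties":{"plan":{"type":"array","items":{"type":"array","items":{"type":"number"}}},"newtons":{"type":"number"}},"required":["plan"]}

```bash
ls; mkdir -p pics; cat > h.py <<'E'
import numpy as np, cv2
from station import telemetry, eyes, ctrl
from scipy.spatial.transform import Rotation as R
def proj(p,P):
    c=np.linalg.inv(p["pose"])@np.r_[P,1]; u=p["K"]@c[:3]; return u[:2]/u[2]
def ray(p,uv):
    d=np.linalg.inv(p["K"])@np.r_[uv,1]; return p["pose"][:3,3],p["pose"][:3,:3]@d
def onz(p,uv,z):
    o,d=ray(p,uv); return o+d*(z-o[2])/d[2]
def cloud(p):
    z=p["range_z"]; v,u=np.mgrid[:z.shape[0],:z.shape[1]]
    c=np.stack([u,v,np.ones_like(u)],-1)@np.linalg.inv(p["K"]).T*z[...,None]
    return c@p["pose"][:3,:3].T+p["pose"][:3,3]
E
python3 - <<'E'
from h import *
o=telemetry.get_obs(); print({k:np.round(v,3) for k,v in o.items()}, ctrl.pinch_z)
for n in("side","top"):
    p=eyes.get_image(n); cv2.imwrite(f"pics/{n}0.png",p["img"]); print(n,p["pose"].round(3),p["K"].round(1))
    for t in("ring","pick","hook_tip","bridge","slot","spindle","spindle_top","rest_seat","beaker"):
        r=eyes.tip_of(t,p)
        print(t,[(np.round(a["point"],1).tolist(),round(a["confidence"],2)) for a in r][:4])
    print("boxes",[(np.round(a["box"]).tolist(),round(a["confidence"],2)) for a in eyes.search_frame("pick",p)])
E
```

```text
pics
{'t': np.float64(0.0), 'q': array([-1.295,  0.053,  1.614,  0.   ,  1.476, -0.119]), 'dq': array([-0.001,  0.001,  0.   ,  0.   ,  0.002, -0.   ]), 'effort': array([-1.0000e-03, -3.9369e+01, -3.7018e+01, -0.0000e+00,  7.0000e-03,
        0.0000e+00]), 'tool_pos': array([ 0.24 , -0.577,  0.403]), 'tool_rot': array([-3.079, -0.616,  0.   ]), 'contact_force': array([ 0.426, -0.515, -0.294]), 'wrist_torque': array([-0.016,  0.044,  0.007]), 'grip_force': np.float64(0.0), 'opening': np.float64(0.085)} 0.1547
side [[-0.936 -0.261  0.236  0.282]
 [-0.351  0.653 -0.671  0.766]
 [ 0.021 -0.711 -0.703  0.9  ]
 [ 0.     0.     0.     1.   ]] [[482.2   0.  252.6]
 [  0.  482.2 188. ]
 [  0.    0.    1. ]]
ring [([232.4, 185.1], 0.53), ([232.7, 187.4], 0.47)]
pick [([227.0, 290.1], 0.9), ([219.3, 363.2], 0.53)]
hook_tip [([248.7, 363.5], 0.62), ([197.1, 288.6], 0.57)]
bridge [([225.0, 285.3], 0.64), ([229.0, 176.9], 0.47), ([243.3, 185.5], 0.43)]
slot [([245.0, 184.0], 0.63), ([231.7, 188.2], 0.16)]
spindle [([232.1, 187.8], 0.97)]
spindle_top [([230.5, 175.5], 0.75)]
rest_seat [([225.0, 286
[... 237 characters left out ...]
]
 [-1.000e+00 -1.000e-03 -1.000e-03 -3.000e-03]
 [ 1.000e-03 -9.500e-02 -9.950e-01  1.346e+00]
 [ 0.000e+00  0.000e+00  0.000e+00  1.000e+00]] [[464.5   0.  250.3]
 [  0.  464.5 194.9]
 [  0.    0.    1. ]]
ring [([261.9, 185.9], 0.46)]
pick [([162.2, 224.3], 0.8), ([114.1, 237.3], 0.71)]
hook_tip [([158.6, 202.3], 0.8), ([123.5, 257.0], 0.69)]
bridge [([267.3, 195.2], 0.41), ([385.2, 187.4], 0.22)]
slot [([263.6, 194.9], 0.44)]
spindle [([260.2, 190.9], 0.8)]
spindle_top [([259.6, 185.2], 0.92), ([263.7, 193.6], 0.35)]
rest_seat [([160.1, 222.6], 0.82)]
beaker [([362.8, 247.1], 0.83), ([161.5, 223.4], 0.32)]
boxes [([157.0, 197.0, 160.0, 244.0], 0.76), ([226.0, 154.0, 301.0, 223.0], 0.39)]
```

```bash
python3 - <<'E'
import cv2,numpy as np
a=cv2.imread("pics/side0.png"); b=cv2.imread("pics/top0.png")
cv2.imwrite("pics/side0b.png",cv2.resize(a,(768,576),interpolation=3))
t=cv2.resize(b[130:290,90:310],None,fx=3.6,fy=3.6,interpolation=3)
cv2.imwrite("pics/top0c.png",t)
E
```

```text
(no output)
```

View pics/side0b.png

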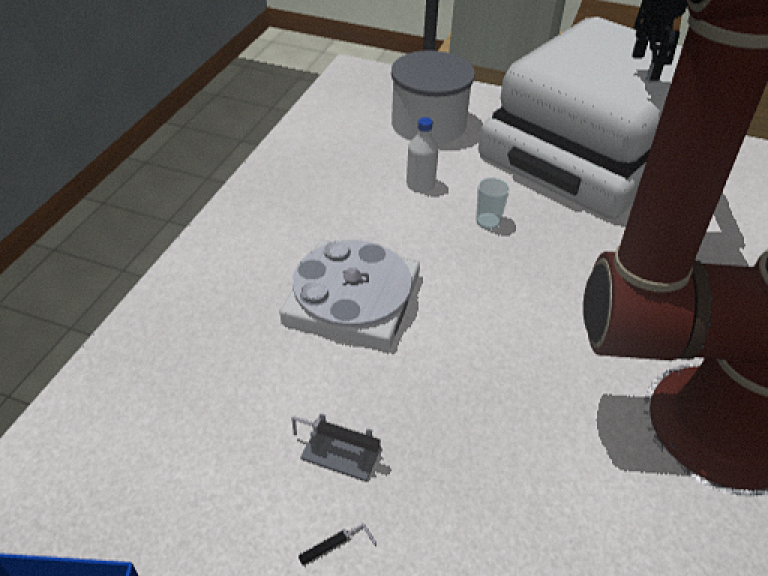

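View pics/top0c.png

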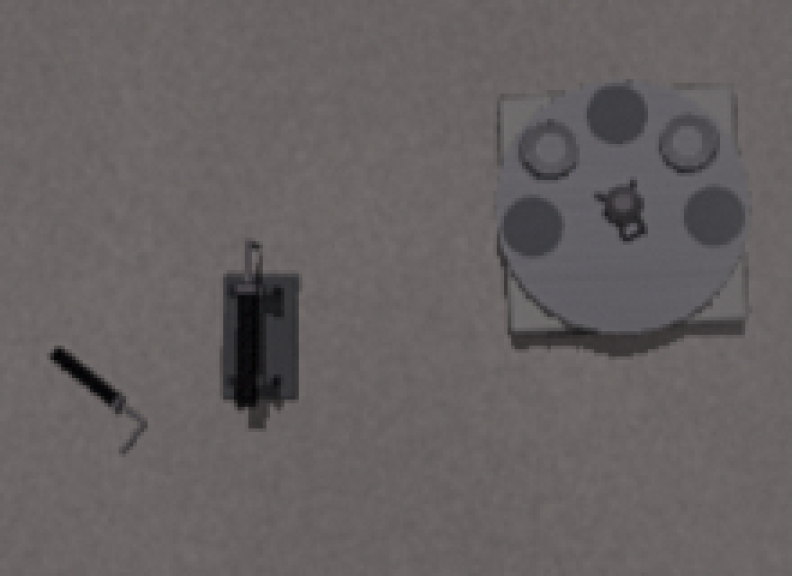

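The top crop shows two candidates for the pick. One lies in the rest at full-image pixel (160,222), prong forward. The other lies loose on the bench at (119,240) and looks thinner. The ring's bridge is at about (265,195), just below and to the right of the spindle (262,187). I choose the pick in the rest and check its size with the measurements.

```bash
cat > meas.py <<'E'
from h import *
def crop(p,x,y,w,f,name):
    c=p["img"][y-w*3//4:y+w*3//4,x-w:x+w]; cv2.imwrite(f"pics/{name}.png",cv2.resize(c,None,fx=f,fy=f,interpolation=cv2.INTER_CUBIC))
E
python3 - <<'E'
from meas import *
pt=eyes.get_image("top"); ps=eyes.get_image("side")
for n,p in(("top",pt),("side",ps)):
    C=cloud(p)
    for i,r in enumerate(eyes.outline_of("pick",p)[:2]):
        m=r["region"]; Q=C[m]; g=p["img"][m].max(1)
        ctr=np.median(Q,0); k=(g<45)&(Q[:,2]>0.005)
        (cx,cy),sz,an=cv2.minAreaRect(Q[k][:,:2].astype(np.float32))
        (a,b),s2,_=cv2.minAreaRect(Q[:,:2].astype(np.float32))
        print(n,i,r["confidence"],r["box"],"dark",np.round([cx,cy,*sz,an],3),"all",np.round([a,b,*s2],3),"z",np.percentile(Q[:,2],[5,50,95]).round(3),k.sum())
    # cap top / carousel
    s=(np.hypot(C[...,0]-.478,C[...,1]+.03)<.03)&(C[...,2]>.058); print("cap pts",s.sum(),C[s].mean(0).round(4),C[s][:,2].max().round(4))
    s=(C[...,2]>.044)&(C[...,2]<.058)&(C[...,0]>.3)&(np.hypot(C[...,0]-.478,C[...,1]+.03)<.13)
    c,r=cv2.minEnclosingCircle(C[s][:,:2].astype(np.float32)); print("disc",np.round([*c,r],4),np.median(C[s][:,2]).round(4))
for n,p in(("top",pt),("side",ps)):
    for t,z in(("spindle",.05),("spindle_top",.07),("slot",.05),("bridge",.052),("rest_seat",.053),("pick",.053),("hook_tip",.011),("pan0",.05),("pan1",.05)):
        print(n,t,[(onz(p,a["point"],z).round(4).tolist(),round(a["confidence"],2)) for a in eyes.tip_of(t,p)[:3]])
a=pt["img"]; c1=cv2.resize(a[170:210,240:285],None,fx=9,fy=9,interpolation=2)[:360]; b=ps["img"]; c2=cv2.resize(b[165:205,210:255],None,fx=9,fy=9,interpolation=2)
cv2.imwrite("pics/ring1.png",np.clip(np.hstack([c1*1.7,c2]),0,255))
E
```

```text
top 0 0.49 [155.1, 198.3, 163.1, 243.9] dark [0.519 0.257 0.124 0.027 0.285] all [0.473 0.149 0.281 0.114] z [0.009 0.06  0.065] 201
top 1 0.46 [105.0, 227.3, 126.5, 241.0] dark [4.8000e-01 3.8900e-01 5.9000e-02 1.0000e-02 5.1463e+01] all [0.478 0.386 0.065 0.012] z [0.005 0.01  0.014] 68<stdin>:12: RuntimeWarning: Mean of empty slice.
  ret = um.true_divide(
Traceback (most recent call last):
ValueError: zero-size array to reduction operation maximum which has no identity
```

```bash
python3 - <<'E'
from meas import *
pt=eyes.get_image("top"); ps=eyes.get_image("side")
for n,p in(("top",pt),("side",ps)):
    C=cloud(p)
    k=(C[...,2]>.05)&(C[...,2]<.07)&(abs(C[...,0]-.52)<.09)&(abs(C[...,1]-.257)<.04)&(p["img"].max(2)<45)
    if n=="top":
        (cx,cy),sz,an=cv2.minAreaRect(C[k][:,:2].astype(np.float32)); l=cv2.fitLine(C[k][:,:2].astype(np.float32),cv2.DIST_HUBER,0,.01,.01).ravel()
        print("handle",np.round([cx,cy,*sz,an],4),l.round(4),k.sum(),C[k].min(0).round(4),C[k].max(0).round(4))
    c0=onz(p,eyes.tip_of("spindle",p)[0]["point"],.05); print(c0)
    d=np.hypot(C[...,0]-c0[0],C[...,1]-c0[1])
    s=(d<.03)&(C[...,2]>.058); print("cap pts",s.sum(),C[s].mean(0).round(4) if s.any() else "")
    s=(C[...,2]>.044)&(C[...,2]<.056)&(d<.13)
    c,r=cv2.minEnclosingCircle(C[s][:,:2].astype(np.float32)); print("disc",np.round([*c,r],4),np.median(C[s][:,2]).round(4))
    for t,z in(("spindle",.05),("spindle_top",.07),("slot",.05),("bridge",.052),("rest_seat",.053),("pick",.053),("hook_tip",.011),("pan0",.05),("pan1",.05)):
        print(n,t,[(onz(p,a["point"],z).round(4).tolist(),round(a["confidence"],2)) for a in eyes.tip_of(t,p)[:3]])
a=pt["img"]; c1=cv2.resize(a[170:210,240:285],None,fx=8,fy=8,interpolation=2); b=ps["img"]; c2=cv2.resize(b[165:205,210:255],None,fx=8,fy=8,interpolation=2)
cv2.imwrite("pics/ring1.png",np.clip(np.hstack([c1*1.7,c2]),0,255))
E
```

```text
handle [5.04400e-01 2.49600e-01 3.15000e-02 9.39000e-02 8.98813e+01] [1.     0.005  0.5024 0.2506] 190 [0.4575 0.2337 0.0501] [0.5514 0.2654 0.068 ]
[ 0.60958305 -0.02470444  0.05      ]
cap pts 89 [ 0.6121 -0.038   0.0661]
disc [ 0.6135 -0.0402  0.1014] 0.0503
top spindle [([0.6096, -0.0247, 0.05], 0.55), ([0.5873, -0.0527, 0.05], 0.25)]
top spindle_top [([0.611, -0.0316, 0.07], 0.67)]
top slot [([0.6014, -0.0471, 0.05], 0.36)]
top bridge [([0.5866, -0.0468, 0.052], 0.56), ([0.5956, -0.0367, 0.052], 0.33)]
top rest_seat [([0.5117, 0.2562, 0.053], 0.7)]
top pick [([0.4731, 0.3748, 0.053], 0.67), ([0.5022, 0.2518, 0.053], 0.58)]
top hook_tip [([0.4118, 0.3537, 0.011], 0.64), ([0.5809, 0.2564, 0.011], 0.52)]
top pan0 [([0.6512, 0.0167, 0.05], 0.65), ([0.6624, -0.0881, 0.05], 0.54)]
top pan1 [([0.6512, 0.0167, 0.05], 0.65), ([0.6624, -0.0881, 0.05], 0.54)]Traceback (most recent call last):
  File "<stdin>", line 9, in <module>
IndexError: list index out of range
```

```bash
python3 - <<'E'
from meas import *
pt=eyes.get_image("top"); ps=eyes.get_image("side")
for n,p in(("top",pt),("side",ps)):
    C=cloud(p)
    k=(C[...,2]>.058)&(C[...,2]<.066)&(abs(C[...,0]-.51)<.06)&(abs(C[...,1]-.257)<.03)&(p["img"].max(2)<45)
    l=cv2.fitLine(C[k][:,:2].astype(np.float32),cv2.DIST_HUBER,0,.01,.01).ravel()
    print(n,"handle",l.round(4),k.sum(),np.percentile(C[k],[2,50,98],axis=0).round(4).tolist())
    k=(C[...,2]>.035)&(C[...,2]<.066)&(C[...,0]>.554)&(C[...,0]<.61)&(abs(C[...,1]-.257)<.03); print("shank",np.percentile(C[k],[2,50,98],axis=0).round(4).tolist(),k.sum())
    k=(C[...,2]>.005)&(C[...,2]<.035)&(C[...,0]>.554)&(C[...,0]<.61)&(abs(C[...,1]-.257)<.03); print("prong",np.percentile(C[k],[2,50,98],axis=0).round(4).tolist(),k.sum())
    d=np.hypot(C[...,0]-.6135,C[...,1]+.04)
    s=(d<.03)&(C[...,2]>.058); print("cap pts",s.sum(),C[s].mean(0).round(4))
    s=(C[...,2]>.044)&(C[...,2]<.056)&(d<.13)
    c,r=cv2.minEnclosingCircle(C[s][:,:2].astype(np.float32)); print("disc",np.round([*c,r],4),np.median(C[s][:,2]).round(4))
    s=(d<.036)&(d>.018)&(p["img"].max(2)<(75 if n=="top" else 95))
    print("dark ring",[[*(C[v,u]-[.6135,-.04,0]).round(4)*1000,p["img"][v,u].max()] for v,u in np.argwhere(s)][:30])
    if n=="side":
      for t,z in(("spindle",.05),("spindle_top",.07),("slot",.05),("bridge",.052),("rest_seat",.053),("pick",.053),("hook_tip",.011)):
        print(n,t,[(onz(p,a["point"],z).round(4).tolist(),round(a["confidence"],2)) for a in eyes.tip_of(t,p)[:3]])
a=pt["img"]; c1=cv2.resize(a[170:210,240:285],None,fx=8,fy=8,interpolation=2); b=ps["img"]; c2=cv2.resize(b[165:205,210:255],None,fx=8,fy=8,interpolation=2)
cv2.imwrite("pics/ring1.png",np.clip(np.hstack([c1*1.7,c2]),0,255))
E
```

```text
top handle [0.9997 0.0231 0.4995 0.2506] 132 [[0.4592, 0.2446, 0.0583], [0.4987, 0.2508, 0.0612], [0.5428, 0.2567, 0.0657]]
shank [[0.5547, 0.2492, 0.0432], [0.5709, 0.2514, 0.0534], [0.5853, 0.2544, 0.0612]] 26
prong [[0.5547, 0.2274, 0.005], [0.5578, 0.2507, 0.0079], [0.6068, 0.2834, 0.0186]] 53
cap pts 88 [ 0.6122 -0.039   0.0657]
disc [ 0.6136 -0.0383  0.1002] 0.0503
dark ring [[np.float64(17.3), np.float64(-5.2), np.float64(52.400000000000006), np.uint8(61)], [np.float64(17.5), np.float64(-8.0), np.float64(50.9), np.uint8(70)], [np.float64(6.1000000000000005), np.float64(22.9), np.float64(51.5), np.uint8(63)], [np.float64(5.5), np.float64(20.1), np.float64(56.099999999999994), np.uint8(49)], [np.float64(5.7), np.float64(17.3), np.float64(54.9), np.uint8(57)], [np.float64(3.3), np.float64(20.1), np.float64(51.0), np.uint8(59)], [np.float64(-7.4), np.float64(17.2), np.float64(45.3), np.uint8(72)], [np.float64(-14.4), np.float64(-13.2), np.float64(58.8), np.uint8(65)], [np.float64(-16.1), np.float64(-10.8), np.float64(48.300000000000004), np.uint8(49)], [np.float64(-17.2), np.float
[... 4106 characters left out ...]
0001), np.float64(15.2), np.float64(52.900000000000006), np.uint8(73)], [np.float64(-13.799999999999999), np.float64(12.5), np.float64(50.9), np.uint8(73)]]
side spindle [([0.5878, -0.0425, 0.05], 0.68), ([0.6169, -0.0352, 0.05], 0.59)]
side spindle_top [([0.6204, -0.041, 0.07], 0.95)]
side slot [([0.5877, -0.0472, 0.05], 0.62), ([0.5982, -0.3482, 0.05], 0.48), ([0.6323, -0.067, 0.05], 0.34)]
side bridge [([0.5956, -0.043, 0.052], 0.51)]
side rest_seat [([0.5177, 0.2528, 0.053], 0.79)]
side pick [([0.4691, 0.4107, 0.053], 0.63)]
side hook_tip [([0.5841, 0.2615, 0.011], 0.77)][ WARN:0@1.081] global loadsave.cpp:1063 imwrite_ Unsupported depth image for selected encoder is fallbacked to CV_8U.
```

View pics/ring1.png

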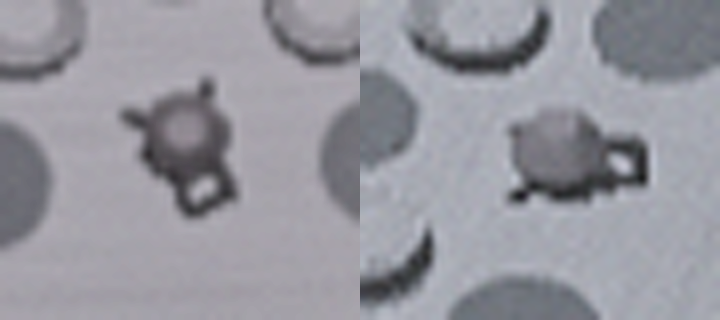

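The top half shows the ring with its bridge at (266,195) and its flared ends at (255,184) and (266,180), so the ring's yaw is about +23°, or 0.40 rad. The handle in the rest measures 94 mm and lies at about (0.512, 0.251) with yaw near 0. The loose pick's handle is only 59 mm, so it is the decoy.

```bash
cat > go.py <<'E'
from h import *
import sys
def go(x,y,z,yaw,o=None):
    o=o or telemetry.get_obs(); M=R.from_rotvec(o["tool_rot"]).as_matrix()
    yw=np.arctan2(M[1,0],M[0,0]); d=M.T@(np.array([x,y,z])-o["tool_pos"])
    r=(yw-yaw+np.pi/2)%np.pi-np.pi/2
    print("shift",d.round(4),"roll",round(r,3),"now",o["tool_pos"].round(4),round(yw,3),"tilt",M[:,2].round(4),"F",o["contact_force"].round(2),"t",round(float(o["t"]),2))
if __name__=="__main__": go(*map(float,sys.argv[1:5]))
E
python3 go.py .50 -.2 .38 .2; python3 go.py .511 .2515 .30 0;python3 go.py .511 .2515 .208 0
```

```text
shift [ 0.3846 -0.2481  0.0247] roll 0.195 now [ 0.2404 -0.5769  0.4047] 0.395 tilt [ 0. -0. -1.] F [ 0.31  0.1  -0.41] t 2.35
shift [ 0.5684 -0.6606  0.1047] roll 0.395 now [ 0.2404 -0.5769  0.4047] 0.395 tilt [ 0. -0. -1.] F [ 0.31  0.1  -0.41] t 2.35
shift [ 0.5684 -0.6606  0.1967] roll 0.395 now [ 0.2404 -0.5769  0.4047] 0.395 tilt [ 0. -0. -1.] F [ 0.31  0.1  -0.41] t 2.35
```

Request:
apply_moves(
  plan=[
    [0.05,0.385,-0.248,0.025,0.2],
    [0.05,0.385,-0.248,0.025,0.2],
    [0.05,0.385,-0.248,0.025,0.2],
    [0.05,0.385,-0.248,0.025,0.2],
    [0.05,0.385,-0.248,0.025,0.2],
    [0.05,0.385,-0.248,0.025,0.2],
    [0.05,0.385,-0.248,0.025,0.2],
    [0.05,0.385,-0.248,0.025,0.2],
    [0.05,0.385,-0.248,0.025,0.2],
    [0.05,0.568,-0.661,0.105,0.395],
    [0.05,0.568,-0.661,0.105,0.395],
    [0.05,0.568,-0.661,0.105,0.395],
  ],
  newtons=60,
)

```text
t: 3.35
tool_pos: [0.4664, -0.1464, 0.3647]
tool_rot: [3.141, -0.005, 0.001]
contact_force: [1.6, 0.0, -0.4]
opening: 0.0501
grip_force: 0.0
```

```bash
python3 go.py .511 .2515 .27 0
```

```text
shift [ 0.0433 -0.3981  0.0946] roll -0.003 now [ 0.4664 -0.1464  0.3647] -0.003 tilt [ 7.e-04 -3.e-04 -1.e+00] F [ 1.58  0.03 -0.41] t 3.35
```

Request:
apply_moves(
  plan=[
    [0.05,0.043,-0.39,0.09,0],
    [0.05,0.043,-0.39,0.09,0],
    [0.05,0.043,-0.39,0.09,0],
    [0.05,0.043,-0.39,0.09,0],
    [0.05,0.043,-0.39,0.09,0],
    [0.05,0.043,-0.39,0.09,0],
    [0.05,0.043,-0.39,0.09,0],
    [0.05,0.043,-0.39,0.09,0],
    [0.05,0.043,-0.39,0.09,0],
    [0.05,0.043,-0.39,0.09,0],
    [0.05,0.043,-0.39,0.09,0],
    [0.05,0.043,-0.39,0.09,0],
  ],
)

```text
t: 4.35
tool_pos: [0.5091, 0.243, 0.2741]
tool_rot: [3.141, 0.004, -0.002]
contact_force: [0.2, 0.2, 0.1]
opening: 0.0501
grip_force: 0.0
```

```bash
python3 - <<'E'
from go import *
go(.511,.2515,.2077,0)
pt=eyes.get_image("top"); ps=eyes.get_image("side")
o=telemetry.get_obs(); x,y,z=o["tool_pos"]
for p in(pt,ps): print([proj(p,[x,y+s,z-.173]).round(1) for s in(-.025,0,.025)], [proj(p,[.511+a,.2515,.061]).round(1) for a in(-.055,.04)])
a=pt["img"][185:265,115:205]; b=ps["img"][240:320,180:270]
cv2.imwrite("pics/hover.png",np.clip(cv2.resize(np.hstack([a,b]),None,fx=4.4,fy=4.4,interpolation=2)*1.3,0,255).astype(np.uint8))
E
```

```text
shift [ 0.002  -0.0086  0.0664] roll 0.003 now [0.5091 0.243  0.2741] 0.003 tilt [-1.1e-03 -7.0e-04 -1.0e+00] F [0.22 0.17 0.15] t 4.35
[array([167.9, 222.6]), array([158.6, 222.6]), array([149.2, 222.6])] [array([157.4, 242.5]), array([158.1, 208.1])]
[array([234.7, 261.1]), array([230. , 270.5]), array([225.2, 280.2])] [array([252.8, 294.2]), array([209.8, 279.8])]
```

View pics/hover.png

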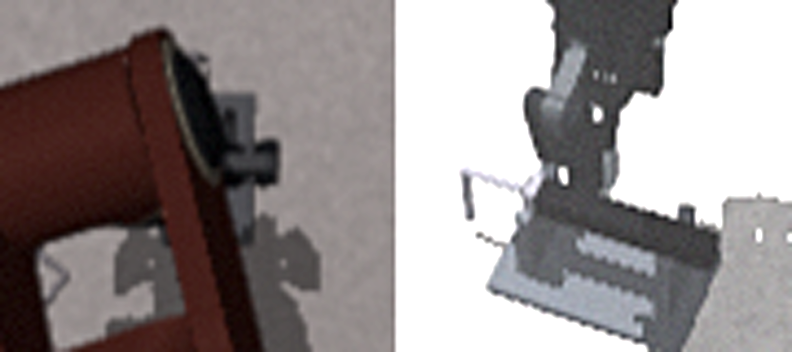

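The hover view shows the gripper over the handle, between the yokes (fingers at about (608,165) in the side half), with the rest clear beneath. I descend and grip.

Request:
apply_moves(
  plan=[
    [0.05,0.002,-0.0085,0.0,0.003],
    [0.05,0.002,-0.0085,0.02,0.003],
    [0.05,0.002,-0.0085,0.045,0.003],
    [0.05,0.002,-0.0085,0.066,0.003],
    [0.05,0.002,-0.0085,0.066,0.003],
    [0.03,0.002,-0.0085,0.066,0.003],
    [0.022,0.002,-0.0085,0.066,0.003],
    [0.018,0.002,-0.0085,0.066,0.003],
    [0.016,0.002,-0.0085,0.066,0.003],
  ],
  newtons=25,
)

```text
t: 5.2
tool_pos: [0.5124, 0.2505, 0.2109]
tool_rot: [-3.14, 0.006, -0.006]
contact_force: [-1.0, 0.4, 0.2]
opening: 0.0158
grip_force: 0.2
```

Request:
apply_moves(
  plan=[
    [0.01,0,0,0,0],
    [0.01,0,0,0,0],
    [0.005,0,0,0,0],
    [0.0,0,0,0,0],
    [0.0,0,0,0,0],
  ],
)

```text
t: 5.62
tool_pos: [0.5123, 0.2506, 0.2108]
tool_rot: [-3.141, 0.005, -0.005]
contact_force: [-0.9, -0.2, 6.6]
opening: 0.0138
grip_force: 26.1
```

Request:
apply_moves(
  plan=[
    [0.0,0,0,0,0],
    [0.0,0,0,0,0],
    [0.0,0,0,-0.005,0],
    [0.0,0,0,-0.015,0],
    [0.0,0,0,-0.03,0],
    [0.0,0,0,-0.06,0],
    [0.0,0,0,-0.09,0],
    [0.0,0,0,-0.09,0],
    [0.0,0,0,-0.09,0],
  ],
  newtons=100,
)

```text
t: 6.37
tool_pos: [0.5121, 0.2505, 0.3018]
tool_rot: [-3.14, 0.005, -0.008]
contact_force: [-0.8, 1.0, -0.6]
opening: 0.012
grip_force: 97.6
```

```bash
python3 - <<'E'
from go import *
# tip above slot; yaw .40; tip 72 ahead of grasp
yaw=.40; c,s=np.cos(yaw),np.sin(yaw); sp=np.array([.613,-.038])
for rx in(-.045,-.0189):
    g=sp+np.array([c,s])*(rx-.072); print(rx,g.round(4)); go(*g,.30,yaw)
ps=eyes.get_image("side"); o=telemetry.get_obs(); x,y,z=o["tool_pos"]
C=cloud(ps); k=(C[...,0]>x+.045)&(C[...,0]<x+.1)&(abs(C[...,1]-y)<.03)&(C[...,2]>z-.215)&(C[...,2]<z-.13)
print(k.sum(),(np.percentile(C[k],[2,50,98],axis=0)-[x,y,z]).round(4)); print(np.round(C[k][:,:]-[x,y,z],3)[np.argsort(C[k][:,2])][:8])
print([(onz(ps,a["point"],z-.1578-.042).round(4),a["confidence"]) for a in eyes.tip_of("hook_tip",ps)], proj(ps,[x+.072,y,z-.1998]),[a["point"] for a in eyes.tip_of("hook_tip",ps)])
E
```

```text
-0.045 [ 0.5052 -0.0836]
shift [-0.0058  0.3341  0.0013] roll -0.403 now [0.5121 0.2505 0.3018] -0.003 tilt [ 0.005   0.0016 -1.    ] F [-0.83  0.99 -0.59] t 6.37
-0.0189 [ 0.5293 -0.0734]
shift [0.0182 0.3238 0.0014] roll -0.403 now [0.5121 0.2505 0.3018] -0.003 tilt [ 0.005   0.0016 -1.    ] F [-0.83  0.99 -0.59] t 6.37
66 [[ 0.0478 -0.0013 -0.193 ]
 [ 0.0698  0.002  -0.1553]
 [ 0.074   0.0045 -0.1499]]
[[ 0.072  0.002 -0.196]
 [ 0.071  0.001 -0.193]
 [ 0.074  0.003 -0.193]
 [ 0.072  0.002 -0.192]
 [ 0.074  0.003 -0.188]
 [ 0.07   0.002 -0.188]
 [ 0.071  0.003 -0.187]
 [ 0.07   0.    -0.187]]
[(array([0.5854, 0.2508, 0.0998]), 0.87), (array([0.4093, 0.4026, 0.0998]), 0.82)] [194.72721573 263.46681017] [[193.7, 263.4], [247.9, 359.9]]
```

Request:
apply_moves(
  plan=[
    [0.0,-0.006,0.03,0.001,-0.03],
    [0.0,-0.006,0.065,0.001,-0.08],
    [0.0,-0.006,0.1,0.001,-0.13],
    [0.0,-0.006,0.135,0.001,-0.18],
    [0.0,-0.006,0.17,0.001,-0.23],
    [0.0,-0.006,0.205,0.001,-0.28],
    [0.0,-0.006,0.24,0.001,-0.33],
    [0.0,-0.006,0.275,0.001,-0.37],
    [0.0,-0.006,0.305,0.001,-0.4],
    [0.0,-0.006,0.325,0.001,-0.403],
    [0.0,-0.006,0.334,0.001,-0.403],
    [0.0,-0.006,0.334,0.001,-0.403],
  ],
)

```text
t: 7.52
tool_pos: [0.5039, -0.085, 0.2963]
tool_rot: [-3.079, -0.619, 0.004]
contact_force: [-0.1, -0.5, 0.2]
opening: 0.0119
grip_force: 97.7
```

```bash
python3 - <<'E'
from go import *
go(.5052,-.0836,.26,.4)
pt=eyes.get_image("top"); ps=eyes.get_image("side")
o=telemetry.get_obs(); M=R.from_rotvec(o["tool_rot"]).as_matrix(); tip=o["tool_pos"]+M@[.072,0,.1985]; print("tip",tip.round(4),"t",o["t"])
for n,p in(("top",pt),("side",ps)):
    print(n,"pred",proj(p,tip).round(1),"net",[(np.round(a["point"],1),round(a["confidence"],2)) for a in eyes.tip_of("hook_tip",p)])
    c=proj(p,[.60,-.045,.06]).astype(int); print(c); a=p["img"][c[1]-28:c[1]+28,c[0]-28:c[0]+28]
    a=np.clip(cv2.resize(a,None,fx=7,fy=7,interpolation=2)*(1.5 if n=="top" else 1.0),0,255).astype(np.uint8)
    if n=="top": A=a
cv2.imwrite("pics/h2.png",np.hstack([A,a]))
E
```

```text
shift [ 0.0018 -0.0007  0.0363] roll -0.003 now [ 0.5039 -0.085   0.2963] 0.397 tilt [-2.5e-03  8.0e-04 -1.0e+00] F [-0.14 -0.48  0.2 ] t 7.52
tip [ 0.57   -0.0549  0.0981] t 7.6167
top pred [269.2 200.2] net [(array([264.5, 192.6]), 0.52), (array([125.1, 254.2]), 0.51)]
[265 190]
side pred [253.4 171.2] net [(array([253.3, 172.3]), 0.86), (array([249.4, 363.5]), 0.58)]
[240 181]
```

View pics/h2.png

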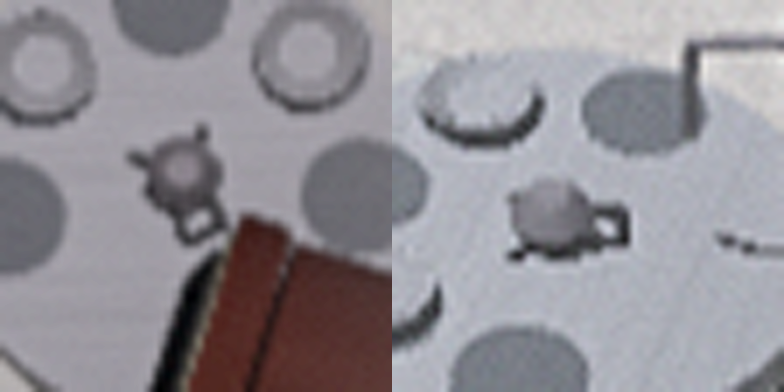

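The tip shows at the crop's (690,135) in the side half and matches the prediction within 1 px. The bridge is at the crop's (624,227), about full-frame px (245.2,185.4). The arm hides the tip in the top view.

```bash
python3 - <<'E'
from go import *
pt=eyes.get_image("top"); ps=eyes.get_image("side")
u=np.array([np.cos(.4),np.sin(.4)])
b=onz(ps,[245.1,185.4],.0522); print("bridge side",b.round(4),"spindle->",(b[:2]+.025*u).round(4))
b=onz(pt,[265-28+200/7,190-28+232/7],.0522); print("bridge top",b.round(4),(b[:2]+.025*u).round(4))
for p in (ps,pt):
  for sp in([.613,-.038],[.611,-.036],[.612,-.039]):
    print(sp,[proj(p,[*(np.array(sp)+u*d+np.array([-u[1],u[0]])*e),.0522]).round(1).tolist() for d,e in((-.025,.007),(-.025,-.007))], proj(p,[*sp,.07]).round(1))
E
```

```text
bridge side [ 0.5874 -0.0449  0.0522] spindle-> [ 0.6105 -0.0352]
bridge top [ 0.5881 -0.0467  0.0522] [ 0.6112 -0.0369]
[0.613, -0.038] [[244.6, 186.4], [244.5, 182.5]] [234.6 179.4]
[0.611, -0.036] [[245.1, 187.1], [244.9, 183.2]] [235.  180.2]
[0.612, -0.039] [[245.2, 186.2], [245.0, 182.3]] [235.1 179.3]
[0.613, -0.038] [[263.6, 195.5], [268.3, 193.5]] [262.6 185.6]
[0.611, -0.036] [[262.9, 196.2], [267.5, 194.2]] [261.9 186.3]
[0.612, -0.039] [[264.0, 195.8], [268.6, 193.9]] [263.  185.9]
```

Request:
apply_moves(
  plan=[
    [0.0,0,-0.001,0.01,0],
    [0.0,0,-0.001,0.025,0],
    [0.0,0,-0.001,0.036,0],
    [0.0,0,-0.001,0.041,0],
    [0.0,0,-0.001,0.043,0],
    [0.0,0,-0.001,0.043,0],
    [0.0,0,-0.001,0.043,0],
    [0.0,0,-0.001,0.043,0],
  ],
)

```text
t: 8.48
tool_pos: [0.5043, -0.0829, 0.2555]
tool_rot: [3.078, 0.624, 0.002]
contact_force: [-0.7, -0.2, 0.1]
opening: 0.0121
grip_force: 97.7
```

Request:
apply_moves(
  plan=[
    [0.0,0,0,0.0005,0],
    [0.0,0,0,0.001,0],
    [0.0,0,0,0.0015,0],
    [0.0,0,0,0.0015,0],
    [0.0,0,0,0.0015,0],
  ],
)

```text
t: 8.9
tool_pos: [0.5039, -0.0828, 0.2533]
tool_rot: [-3.079, -0.624, -0.0]
contact_force: [0.6, -0.3, -0.3]
opening: 0.0119
grip_force: 97.7
```

Request:
apply_moves(
  plan=[
    [0.0,0,0,0.0005,0],
    [0.0,0,0,0.001,0],
    [0.0,0,0,0.0015,0],
    [0.0,0,0,0.002,0],
    [0.0,0,0,0.002,0],
  ],
)

```text
t: 9.32
tool_pos: [0.5039, -0.0828, 0.251]
tool_rot: [-3.079, -0.624, 0.0]
contact_force: [0.0, 0.3, 0.0]
opening: 0.0124
grip_force: 97.7
```

Request:
apply_moves(
  plan=[
    [0.0,0,0,0.0005,0],
    [0.0,0,0,0.001,0],
    [0.0,0,0,0.0015,0],
    [0.0,0,0,0.0015,0],
  ],
)

```text
t: 9.65
tool_pos: [0.504, -0.0829, 0.2498]
tool_rot: [3.079, 0.624, 0.0]
contact_force: [-0.4, 0.0, 0.8]
opening: 0.0118
grip_force: 97.8
```

Request:
apply_moves(
  plan=[
    [0.0,0,0,0.0005,0],
    [0.0,0,0,0.001,0],
    [0.0,0,0,0.001,0],
    [0.0,0,0,0.001,0],
  ],
)

```text
t: 9.98
tool_pos: [0.504, -0.0829, 0.2492]
tool_rot: [3.079, 0.624, 0.0]
contact_force: [-1.9, 0.1, 3.8]
opening: 0.0123
grip_force: 98.5
```

Request:
apply_moves(
  plan=[
    [0.0,0,0,0.0005,0],
    [0.0,0,0,0.001,0],
    [0.0,0,0,0.001,0],
    [0.0,0,0,0.001,0],
  ],
)

```text
t: 10.32
tool_pos: [0.5041, -0.0831, 0.2486]
tool_rot: [3.078, 0.624, 0.0]
contact_force: [-4.3, -1.4, 7.0]
opening: 0.0118
grip_force: 98.9
```

Request:
apply_moves(
  plan=[
    [0.0,0,0,-0.003,0],
    [0.0,0,0,-0.008,0],
    [0.0,0.003,-0.001,-0.008,0],
    [0.0,0.008,-0.001,-0.008,0],
    [0.0,0.013,-0.001,-0.008,0],
    [0.0,0.017,-0.001,-0.008,0],
    [0.0,0.02,-0.001,-0.008,0],
    [0.0,0.021,-0.001,-0.008,0],
    [0.0,0.021,-0.001,-0.008,0],
    [0.0,0.021,-0.001,-0.008,0],
  ],
)

```text
t: 11.15
tool_pos: [0.5229, -0.0737, 0.2555]
tool_rot: [-3.079, -0.624, 0.001]
contact_force: [-0.0, 0.4, -0.9]
opening: 0.0122
grip_force: 97.8
```

```bash
cat > tip.py <<'E'
from go import *
o=telemetry.get_obs(); M=R.from_rotvec(o["tool_rot"]).as_matrix(); tip=o["tool_pos"]+M@[.072,0,.1995]
u=np.array([np.cos(.4),np.sin(.4)]); d=tip[:2]-[.611,-.0365]
print("tip",tip.round(4),"ring",np.round([d@u,d@[-u[1],u[0]]],4),"Fring",np.round([o["contact_force"][:2]@u,o["contact_force"][:2]@[-u[1],u[0]],o["contact_force"][2]],1),"t",o["t"])
E
cat > view.py <<'E'
from tip import *
ps=eyes.get_image("side"); c=[243,181]
a=ps["img"][c[1]-28:c[1]+28,c[0]-35:c[0]+35]; cv2.imwrite(f"pics/{sys.argv[1]}.png",cv2.resize(a,None,fx=10,fy=10,interpolation=2))
print("pred",proj(ps,tip).round(1),[(np.round(a["point"],1),round(a["confidence"],2)) for a in eyes.tip_of("hook_tip",ps)])
E
python3 view.py v1
```

```text
tip [ 0.5892 -0.0456  0.056 ] ring [-0.0237  0.0001] Fring [ 0.1  0.4 -0.9] t 11.15
pred [244.6 184. ] [(array([229.3, 186.2]), 0.73), (array([250.2, 362.4]), 0.62), (array([243.8, 184.4]), 0.58)]
```

View pics/v1.png

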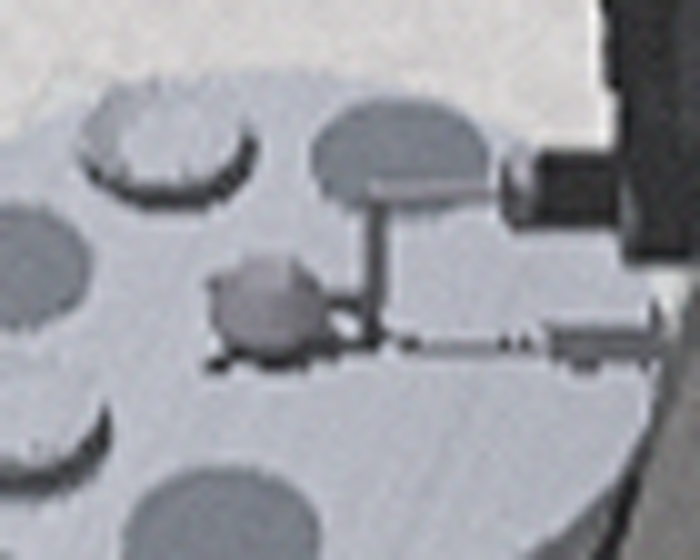

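The picture shows the prong just above the bridge at crop (375,318), roughly centred between the arms, with the cap at (265,310). I feel forward for the cap.

Request:
apply_moves(
  plan=[
    [0.0,0.0008,0,0,0],
    [0.0,0.0016,0,0,0],
    [0.0,0.0024,0,0,0],
    [0.0,0.0032,0,0,0],
    [0.0,0.004,0,0,0],
    [0.0,0.004,0,0,0],
  ],
)

```text
t: 11.75
tool_pos: [0.5267, -0.0721, 0.2558]
tool_rot: [3.079, 0.624, 0.0]
contact_force: [0.1, 0.3, -0.2]
opening: 0.0121
grip_force: 97.8
```

Request:
apply_moves(
  plan=[
    [0.0,0.0005,0,0,0],
    [0.0,0.001,0,0,0],
    [0.0,0.0015,0,0,0],
    [0.0,0.0015,0,0,0],
  ],
)

```text
t: 12.08
tool_pos: [0.528, -0.0716, 0.2557]
tool_rot: [3.079, 0.624, 0.0]
contact_force: [1.1, -0.1, -0.2]
opening: 0.012
grip_force: 97.8
```

```bash
python3 tip.py
```

```text
tip [ 0.5944 -0.0435  0.0562] ring [-0.018 -0.   ] Fring [ 1.  -0.5 -0.2] t 12.0833
```

Request:
apply_moves(
  plan=[
    [0.0,0.0005,0,0,0],
    [0.0,0.001,0,0,0],
    [0.0,0.001,0,0,0],
    [0.0,0.001,0,0,0],
  ],
)

```text
t: 12.42
tool_pos: [0.5289, -0.0712, 0.2557]
tool_rot: [3.079, 0.624, 0.0]
contact_force: [-0.0, 0.0, 0.1]
opening: 0.0121
grip_force: 97.8
```

Request:
apply_moves(
  plan=[
    [0.0,0.0005,0,0,0],
    [0.0,0.001,0,0,0],
    [0.0,0.001,0,0,0],
    [0.0,0.001,0,0,0],
  ],
)

```text
t: 12.75
tool_pos: [0.5298, -0.0708, 0.2557]
tool_rot: [-3.079, -0.624, 0.0]
contact_force: [-0.4, 0.1, -0.6]
opening: 0.0123
grip_force: 97.8
```

```bash
python3 tip.py
```

```text
tip [ 0.5962 -0.0428  0.0562] ring [-0.0161  0.    ] Fring [-0.3  0.2 -0.6] t 12.75
```

Request:
apply_moves(
  plan=[
    [0.0,0.0005,0,0,0],
    [0.0,0.001,0,0,0],
    [0.0,0.001,0,0,0],
    [0.0,0.001,0,0,0],
  ],
)

```text
t: 13.08
tool_pos: [0.5308, -0.0704, 0.2557]
tool_rot: [-3.079, -0.624, -0.0]
contact_force: [-0.2, 0.1, 0.0]
opening: 0.0116
grip_force: 97.8
```

Request:
apply_moves(
  plan=[
    [0.0,0.0005,0,0,0],
    [0.0,0.001,0,0,0],
    [0.0,0.001,0,0,0],
    [0.0,0.001,0,0,0],
  ],
)

```text
t: 13.42
tool_pos: [0.5316, -0.0701, 0.2557]
tool_rot: [3.079, 0.624, -0.001]
contact_force: [-0.1, 0.7, -0.8]
opening: 0.0118
grip_force: 97.8
```

```bash
python3 tip.py
```

```text
tip [ 0.5979 -0.0421  0.0561] ring [-0.0143 -0.    ] Fring [ 0.2  0.7 -0.8] t 13.4167
```

Request:
apply_moves(
  plan=[
    [0.0,0.0005,0,0,0],
    [0.0,0.001,0,0,0],
    [0.0,0.001,0,0,0],
    [0.0,0.001,0,0,0],
  ],
)

```text
t: 13.75
tool_pos: [0.5323, -0.0698, 0.2556]
tool_rot: [3.079, 0.624, -0.003]
contact_force: [-4.9, -1.6, 1.9]
opening: 0.0119
grip_force: 98.0
```

Request:
apply_moves(
  plan=[
    [0.0,0.0005,0,0,0],
    [0.0,0.001,0,0,0],
    [0.0,0.001,0,0,0],
    [0.0,0.001,0,0,0],
  ],
)

```text
t: 14.08
tool_pos: [0.5328, -0.0696, 0.2556]
tool_rot: [3.079, 0.624, -0.006]
contact_force: [-7.7, -2.3, 4.3]
opening: 0.0121
grip_force: 98.3
```

```bash
python3 view.py v2
```

```text
tip [ 0.5984 -0.0418  0.0558] ring [-0.0137  0.    ] Fring [-8.   0.9  4.3] t 14.0833
pred [240.6 184. ] [(array([248.5, 358. ]), 0.66), (array([240.4, 184.6]), 0.5)]
```

View pics/v2.png

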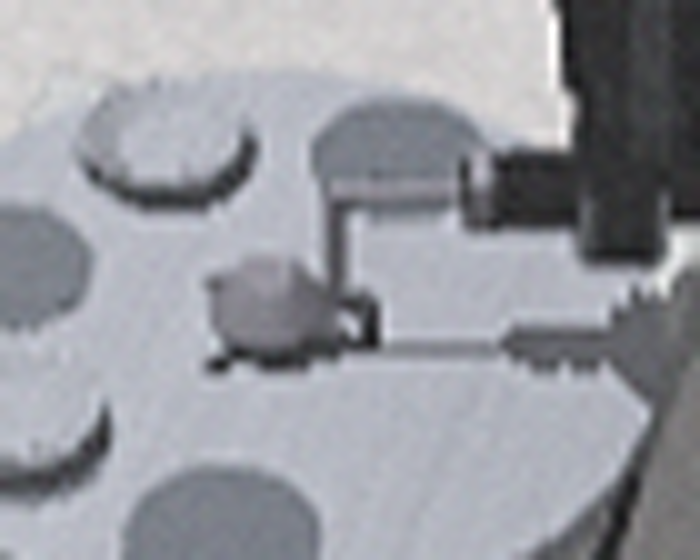

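The prong at crop (340,300) touches the cap, with the white slot gap and the bridge (371,322) behind it, and it is laterally centred. I back off 3 mm and feel down.

Request:
apply_moves(
  plan=[
    [0.0,-0.001,0,0,0],
    [0.0,-0.002,0,0,0],
    [0.0,-0.003,0,0,0],
    [0.0,-0.003,0,0.0008,0],
    [0.0,-0.003,0,0.0016,0],
    [0.0,-0.003,0,0.0024,0],
    [0.0,-0.003,0,0.003,0],
    [0.0,-0.003,0,0.003,0],
  ],
)

```text
t: 14.85
tool_pos: [0.5308, -0.0703, 0.2525]
tool_rot: [-3.079, -0.624, 0.0]
contact_force: [0.5, 0.6, -1.6]
opening: 0.0123
grip_force: 97.8
```

Request:
apply_moves(
  plan=[
    [0.0,0,0,0.0005,0],
    [0.0,0,0,0.001,0],
    [0.0,0,0,0.0015,0],
    [0.0,0,0,0.0015,0],
  ],
)

```text
t: 15.18
tool_pos: [0.5307, -0.0704, 0.251]
tool_rot: [-3.079, -0.624, 0.0]
contact_force: [-0.5, -0.4, -0.6]
opening: 0.012
grip_force: 97.8
```

```bash
python3 tip.py
```

```text
tip [ 0.597  -0.0424  0.0515] ring [-0.0152  0.    ] Fring [-0.6 -0.1 -0.6] t 15.1833
```

Request:
apply_moves(
  plan=[
    [0.0,0,0,0.0005,0],
    [0.0,0,0,0.001,0],
    [0.0,0,0,0.0015,0],
    [0.0,0,0,0.0015,0],
  ],
)

```text
t: 15.52
tool_pos: [0.5308, -0.0705, 0.2499]
tool_rot: [3.079, 0.624, 0.0]
contact_force: [-0.9, -0.2, 0.5]
opening: 0.0121
grip_force: 97.9
```

Request:
apply_moves(
  plan=[
    [0.0,0,0,0.0004,0],
    [0.0,0,0,0.0008,0],
    [0.0,0,0,0.0008,0],
    [0.0,0,0,0.0008,0],
  ],
)

```text
t: 15.85
tool_pos: [0.5308, -0.0705, 0.2493]
tool_rot: [3.079, 0.624, 0.0]
contact_force: [-1.8, 0.1, 3.6]
opening: 0.0122
grip_force: 98.3
```

```bash
python3 tip.py
```

```text
tip [ 0.5972 -0.0425  0.0498] ring [-0.0151 -0.0002] Fring [-1.6  0.8  3.6] t 15.85
```

Request:
apply_moves(
  plan=[
    [0.0,-0.0005,0,0.0001,0],
    [0.0,-0.001,0,0.0002,0],
    [0.0,-0.0015,0,0.0003,0],
    [0.0,-0.002,0,0.0004,0],
    [0.0,-0.0025,0,0.0005,0],
    [0.0,-0.003,0,0.0005,0],
  ],
  newtons=120,
)

```text
t: 16.35
tool_pos: [0.5284, -0.0716, 0.2489]
tool_rot: [3.079, 0.624, 0.003]
contact_force: [1.9, 0.4, 2.3]
opening: 0.0113
grip_force: 120.4
```

```bash
python3 tip.py
```

```text
tip [ 0.595  -0.0436  0.0496] ring [-0.0175 -0.0003] Fring [ 1.9 -0.3  2.3] t 16.35
```

Request:
apply_moves(
  plan=[
    [0.0,-0.0006,0,0.0001,0],
    [0.0,-0.0012,0,0.0002,0],
    [0.0,-0.0018,0,0.0003,0],
    [0.0,-0.0024,0,0.0004,0],
    [0.0,-0.003,0,0.0006,0],
  ],
)

```text
t: 16.77
tool_pos: [0.5259, -0.0726, 0.2485]
tool_rot: [3.079, 0.623, 0.006]
contact_force: [6.5, 3.2, 3.0]
opening: 0.0114
grip_force: 120.4
```

```bash
python3 tip.py
```

```text
tip [ 0.593  -0.0445  0.0492] ring [-0.0197 -0.0003] Fring [7.3 0.4 3. ] t 16.7667
```

Request:
apply_moves(
  plan=[
    [0.0,-0.0006,0,0.0002,0],
    [0.0,-0.0012,0,0.0004,0],
    [0.0,-0.0018,0,0.0006,0],
    [0.0,-0.0024,0,0.0008,0],
    [0.0,-0.003,0,0.001,0],
  ],
)

```text
t: 17.18
tool_pos: [0.5241, -0.0734, 0.2481]
tool_rot: [-3.079, -0.623, -0.014]
contact_force: [11.5, 6.7, 0.4]
opening: 0.012
grip_force: 120.3
```

```bash
python3 tip.py
```

```text
tip [ 0.5922 -0.0451  0.0492] ring [-0.0207 -0.0006] Fring [13.2  1.6  0.4] t 17.1833
```

Request:
apply_moves(
  plan=[
    [0.0,0,0,0.0006,0],
    [0.0,-0.0002,0,0.0012,0],
    [0.0,-0.0006,0,0.0014,0],
    [0.0,-0.001,0,0.0016,0],
  ],
)

```text
t: 17.52
tool_pos: [0.5236, -0.0737, 0.2473]
tool_rot: [-3.079, -0.623, -0.016]
contact_force: [11.7, 7.1, 3.7]
opening: 0.0114
grip_force: 120.6
```

```bash
python3 tip.py
```

```text
tip [ 0.592  -0.0453  0.0486] ring [-0.0209 -0.0007] Fring [13.6  2.   3.7] t 17.5167
```

Request:
apply_moves(
  plan=[
    [0.0,-0.0005,0,0.0002,0],
    [0.0,-0.001,0,0.0004,0],
    [0.0,-0.0015,0,0.0006,0],
    [0.0,-0.002,0,0.0008,0],
  ],
)

```text
t: 17.85
tool_pos: [0.5225, -0.0744, 0.247]
tool_rot: [3.079, 0.623, 0.022]
contact_force: [15.0, 8.0, 1.9]
opening: 0.0115
grip_force: 120.4
```

```bash
python3 tip.py
```

```text
tip [ 0.5916 -0.0459  0.0486] ring [-0.0215 -0.0011] Fring [17.   1.5  1.9] t 17.85
```

Request:
apply_moves(
  plan=[
    [0.0,0,0,0.0003,0],
    [0.0,0,0,0.0005,0],
    [0.0,0,0,0.0005,0],
  ],
)

```text
t: 18.1
tool_pos: [0.5225, -0.0745, 0.2469]
tool_rot: [3.079, 0.623, 0.021]
contact_force: [12.7, 6.2, 4.4]
opening: 0.0119
grip_force: 120.7
```

```bash
python3 view.py v3
```

```text
tip [ 0.5915 -0.0461  0.0484] ring [-0.0217 -0.0012] Fring [14.1  0.8  4.4] t 18.1
pred [243.7 185.8] [(array([247.8, 362.3]), 0.53)]
```

View pics/v3.png

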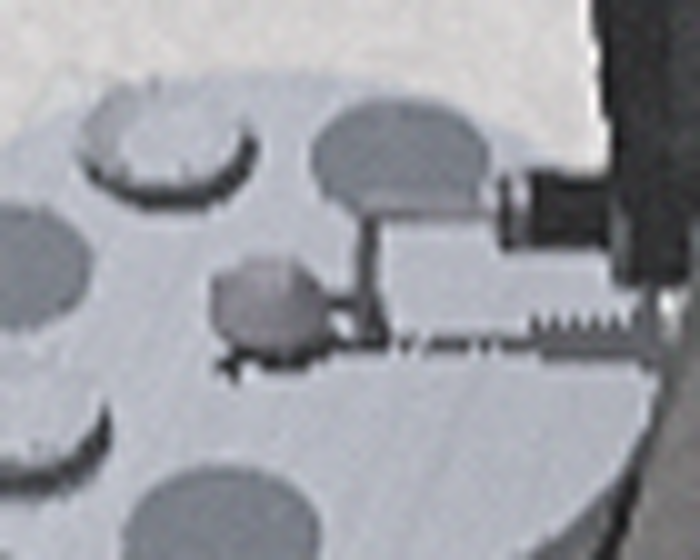

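The picture shows the prong's end in the slot at crop (365,325), behind the bridge (385,325). The flared end has moved from (215,365) to (235,368), so the ring is coming. The force eased to 14 N while holding, so I continue more slowly.

Request:
apply_moves(
  plan=[
    [0.0,-0.0003,0,0.0001,0],
    [0.0,-0.0006,0,0.0002,0],
    [0.0,-0.0009,0,0.0003,0],
    [0.0,-0.0012,0,0.0004,0],
    [0.0,-0.0015,0,0.0005,0],
    [0.0,-0.0018,0,0.0006,0],
  ],
)

```text
t: 18.7
tool_pos: [0.5213, -0.0752, 0.2467]
tool_rot: [3.078, 0.622, 0.025]
contact_force: [14.0, 7.0, 5.3]
opening: 0.0115
grip_force: 120.7
```

```bash
python3 tip.py
```

```text
tip [ 0.5907 -0.0469  0.0483] ring [-0.0227 -0.0016] Fring [15.6  1.   5.3] t 18.7
```

Request:
apply_moves(
  plan=[
    [0.0,-0.0003,0,0,0],
    [0.0,-0.0006,0,0.0001,0],
    [0.0,-0.0009,0,0.0002,0],
    [0.0,-0.0012,0,0.0003,0],
    [0.0,-0.0015,0,0.0003,0],
    [0.0,-0.0018,0,0.0004,0],
  ],
)

```text
t: 19.2
tool_pos: [0.5192, -0.0763, 0.2465]
tool_rot: [3.077, 0.623, 0.02]
contact_force: [7.8, 4.1, 8.9]
opening: 0.0117
grip_force: 121.3
```

```bash
python3 tip.py
```

```text
tip [ 0.588  -0.0482  0.0478] ring [-0.0257 -0.0018] Fring [8.8 0.8 8.9] t 19.2
```

Request:
apply_moves(
  plan=[
    [0.0,-0.0004,0,-0.0005,0],
    [0.0,-0.0008,0,-0.001,0],
    [0.0,-0.0012,0,-0.0012,0],
    [0.0,-0.0016,0,-0.0012,0],
    [0.0,-0.002,0,-0.0012,0],
    [0.0,-0.0024,0,-0.0012,0],
  ],
)

```text
t: 19.7
tool_pos: [0.5161, -0.0775, 0.2469]
tool_rot: [3.077, 0.623, 0.014]
contact_force: [6.6, 2.2, 7.8]
opening: 0.0113
grip_force: 121.3
```

```bash
python3 tip.py
```

```text
tip [ 0.5843 -0.0496  0.048 ] ring [-0.0297 -0.0016] Fring [ 6.9 -0.5  7.8] t 19.7
```

Request:
apply_moves(
  plan=[
    [0.0,-0.0005,0,-0.0005,0],
    [0.0,-0.001,0,-0.001,0],
    [0.0,-0.0015,0,-0.001,0],
    [0.0,-0.002,0,-0.001,0],
    [0.0,-0.0025,0,-0.001,0],
    [0.0,-0.003,0,-0.001,0],
  ],
)

```text
t: 20.2
tool_pos: [0.5129, -0.0787, 0.2474]
tool_rot: [3.078, 0.623, 0.01]
contact_force: [5.8, 1.7, 8.0]
opening: 0.0117
grip_force: 121.2
```

```bash
python3 view.py v4
```

```text
tip [ 0.5805 -0.0508  0.0483] ring [-0.0336 -0.0013] Fring [ 6.  -0.7  8. ] t 20.2
pred [248.5 185.7] [(array([246.6, 184.3]), 0.65), (array([251.1, 362.2]), 0.61), (array([324.6, 145.6]), 0.31)]
```

View pics/v4.png

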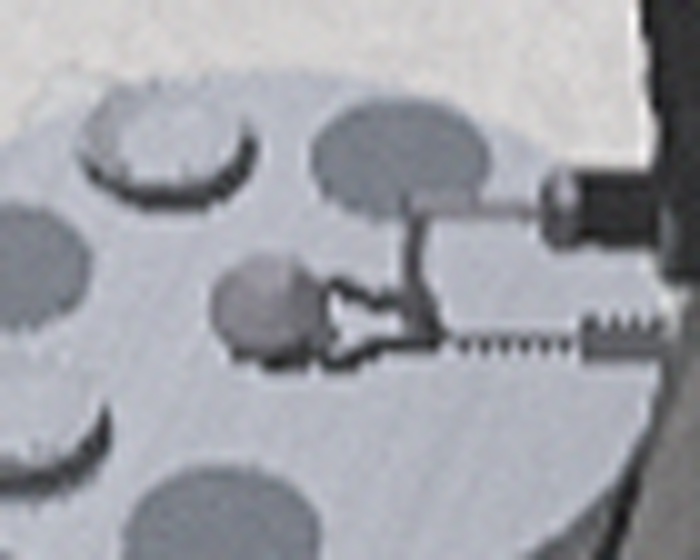

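The bridge has moved to crop (434,330), with the bulge out of the groove at (340,290–365) and the prong still behind the bridge at (415,310). I keep pulling level.

Request:
apply_moves(
  plan=[
    [0.0,-0.0006,0,-0.0003,0],
    [0.0,-0.0012,0,-0.0006,0],
    [0.0,-0.0018,0,-0.0006,0],
    [0.0,-0.0024,0,-0.0006,0],
    [0.0,-0.003,0,-0.0006,0],
    [0.0,-0.0036,0,-0.0006,0],
    [0.0,-0.0042,0,-0.0006,0],
    [0.0,-0.0048,0,-0.0006,0],
    [0.0,-0.0054,0,-0.0006,0],
    [0.0,-0.006,0,-0.0006,0],
    [0.0,-0.0066,0,-0.0006,0],
    [0.0,-0.0072,0,-0.0006,0],
  ],
)

```text
t: 21.3
tool_pos: [0.506, -0.0815, 0.2476]
tool_rot: [3.078, 0.623, 0.009]
contact_force: [5.5, 1.9, 6.9]
opening: 0.011
grip_force: 121.1
```

Request:
apply_moves(
  plan=[
    [0.0,-0.0006,0,0,0],
    [0.0,-0.0012,0,0,0],
    [0.0,-0.0018,0,0,0],
    [0.0,-0.0024,0,0,0],
    [0.0,-0.003,0,0,0],
    [0.0,-0.0036,0,0,0],
    [0.0,-0.0042,0,0,0],
    [0.0,-0.0048,0,0,0],
    [0.0,-0.0054,0,0,0],
    [0.0,-0.006,0,0,0],
    [0.0,-0.0066,0,0,0],
    [0.0,-0.0072,0,0,0],
  ],
)

```text
t: 22.3
tool_pos: [0.4994, -0.0843, 0.2476]
tool_rot: [3.078, 0.623, 0.009]
contact_force: [5.1, 2.7, 7.0]
opening: 0.0115
grip_force: 121.1
```

```bash
python3 tip.py
```

```text
tip [ 0.5668 -0.0564  0.0485] ring [-0.0484 -0.0011] Fring [5.8 0.5 7. ] t 22.3
```

Request:
apply_moves(
  plan=[
    [0.0,-0.0006,0,0,0],
    [0.0,-0.0012,0,0,0],
    [0.0,-0.0018,0,0,0],
    [0.0,-0.0024,0,0,0],
    [0.0,-0.003,0,0,0],
    [0.0,-0.0036,0,0,0],
    [0.0,-0.0042,0,0,0],
    [0.0,-0.0048,0,0,0],
    [0.0,-0.0054,0,0,0],
    [0.0,-0.006,0,0,0],
    [0.0,-0.0066,0,0,0],
    [0.0,-0.0072,0,0,0],
  ],
)

```text
t: 23.3
tool_pos: [0.4927, -0.0871, 0.2476]
tool_rot: [3.078, 0.623, 0.009]
contact_force: [4.3, 1.4, 6.3]
opening: 0.0117
grip_force: 121.1
```

Request:
apply_moves(
  plan=[
    [0.0,-0.0006,0,0,0],
    [0.0,-0.0012,0,0,0],
    [0.0,-0.0018,0,0,0],
    [0.0,-0.0024,0,0,0],
    [0.0,-0.003,0,0,0],
    [0.0,-0.0036,0,0,0],
    [0.0,-0.0042,0,0,0],
    [0.0,-0.0042,0,0,0],
  ],
)

```text
t: 23.97
tool_pos: [0.4887, -0.0889, 0.2476]
tool_rot: [3.078, 0.623, 0.007]
contact_force: [3.0, 0.7, 7.3]
opening: 0.0115
grip_force: 121.2
```

```bash
python3 view.py v5
```

```text
tip [ 0.556  -0.061   0.0484] ring [-0.0602 -0.0011] Fring [ 3.1 -0.5  7.3] t 23.9667
pred [259.  185.6] [(array([249.9, 363. ]), 0.8), (array([260.4, 185.5]), 0.68), (array([256.5, 185.1]), 0.55)]
```

View pics/v5.png

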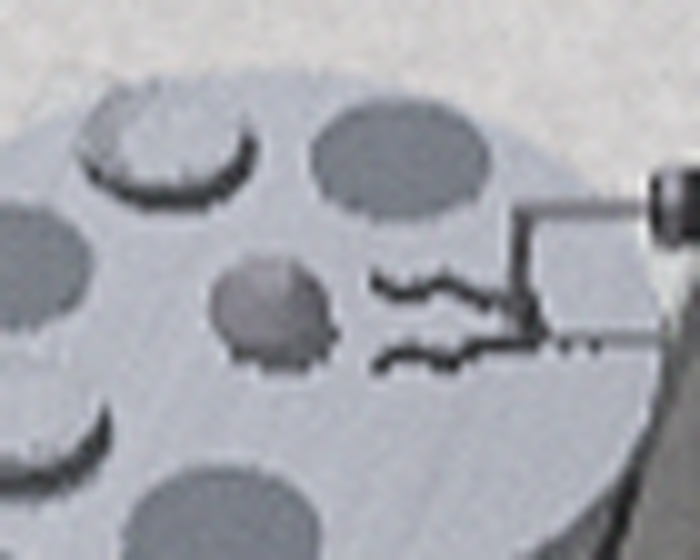

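The ring now lies flat on the carousel. Its flared ends at crop (375,280) and (378,368) are clear of the cap edge at x≈335, and the bridge is at (535,320). I ease forward off the bridge and lift.

Request:
apply_moves(
  plan=[
    [0.0,0.001,0,-0.0008,0],
    [0.0,0.002,0,-0.0016,0],
    [0.0,0.0025,0,-0.0025,0],
    [0.0,0.0025,0,-0.004,0],
    [0.0,0.0025,0,-0.008,0],
    [0.0,0.0025,0,-0.016,0],
    [0.0,0.0025,0,-0.028,0],
    [0.0,0.0025,0,-0.042,0],
    [0.0,0.0025,0,-0.055,0],
    [0.0,0.0025,0,-0.055,0],
    [0.0,0.0025,0,-0.055,0],
  ],
)

```text
t: 24.98
tool_pos: [0.49, -0.0877, 0.3018]
tool_rot: [3.078, 0.624, 0.002]
contact_force: [1.0, 0.1, -0.4]
opening: 0.0117
grip_force: 120.0
```

```bash
cat > pk.py <<'E'
from go import *
ps=eyes.get_image("side"); o=telemetry.get_obs(); M=R.from_rotvec(o["tool_rot"]).as_matrix(); C=(cloud(ps)-o["tool_pos"])@M
for nm,x0,x1,z0,z1 in(("handle",.022,.039,.13,.18),("shank",.044,.068,.13,.168),("prong",.062,.085,.168,.21),("rear",-.06,-.02,.135,.175)):
    k=(C[...,0]>x0)&(C[...,0]<x1)&(abs(C[...,1])<.02)&(C[...,2]>z0)&(C[...,2]<z1)
    q=C[k]
    if len(q): print(nm,len(q),np.percentile(q,[3,50,97],axis=0).round(4).tolist())
    if nm=="shank" and len(q)>5: print("slope z/x, y/x",np.polyfit(q[:,0],q[:,2],1).round(3),np.polyfit(q[:,0],q[:,1],1).round(3))
tip=o["tool_pos"]+M@[.072,0,.1995]; print("pred",proj(ps,tip).round(1),[(np.round(a["point"],1),round(a["confidence"],2)) for a in eyes.tip_of("hook_tip",ps)])
E
python3 pk.py; python3 - <<'E'
from go import *
go(.5123,.2506,.305,0)
ps=eyes.get_image("side"); D=cloud(ps); u=np.array([np.cos(.4),np.sin(.4)])
# dark ring points
d=D[...,:2]-[.612,-.0375]; X=d@u; Y=d@[-u[1],u[0]]
k=(D[...,2]>.046)&(D[...,2]<.06)&(X>-.085)&(X<-.0175)&(abs(Y)<.03)&(ps["img"].max(2)<95)
print("ring dark",k.sum(),np.percentile(X[k],[0,50,100]).round(4),np.percentile(Y[k],[0,50,100]).round(4),np.percentile(D[k][:,2],[5,50,95]).round(4))
E
```

```text
handle 61 [[0.0222, -0.0077, 0.1462], [0.0298, -0.0045, 0.1501], [0.0388, 0.0054, 0.1632]]
shank 20 [[0.0457, -0.003, 0.1508], [0.0566, -0.0008, 0.1542], [0.0674, 0.0026, 0.1565]]
slope z/x, y/x [0.01  0.153] [ 0.029 -0.002]
prong 16 [[0.0711, -0.0035, 0.172], [0.0725, -0.0009, 0.1806], [0.074, 0.002, 0.1929]]
rear 119 [[-0.0542, -0.0091, 0.1461], [-0.0372, -0.0051, 0.1505], [-0.0207, 0.0042, 0.1618]]
pred [259.5 170.6] [(array([247.7, 362.7]), 0.88), (array([224.1, 168.8]), 0.62), (array([260.8, 169. ]), 0.52), (array([325.5, 148.8]), 0.5)]
shift [ 0.1526 -0.3026 -0.0049] roll 0.4 now [ 0.4895 -0.0875  0.3   ] 0.4 tilt [-1.6e-03  4.0e-04 -1.0e+00] F [ 0.14 -0.55 -1.04] t 25.08
ring dark 44 [-0.0828 -0.0526 -0.0274] [-0.0145  0.0094  0.017 ] [0.0499 0.0528 0.0567]
```

Request:
apply_moves(
  plan=[
    [0.0,0.015,-0.025,-0.005,0],
    [0.0,0.032,-0.06,-0.005,0.04],
    [0.0,0.05,-0.095,-0.005,0.1],
    [0.0,0.067,-0.13,-0.005,0.16],
    [0.0,0.085,-0.165,-0.005,0.22],
    [0.0,0.1,-0.2,-0.005,0.28],
    [0.0,0.118,-0.235,-0.005,0.33],
    [0.0,0.135,-0.268,-0.005,0.37],
    [0.0,0.147,-0.292,-0.005,0.4],
    [0.0,0.1525,-0.3025,-0.005,0.4],
    [0.0,0.1525,-0.3025,-0.005,0.4],
    [0.0,0.1525,-0.3025,-0.005,0.4],
  ],
)

```text
t: 26.13
tool_pos: [0.5124, 0.2502, 0.3047]
tool_rot: [3.14, 0.002, -0.003]
contact_force: [-0.6, -0.4, -1.3]
opening: 0.0113
grip_force: 120.0
```

```bash
python3 pk.py; python3 go.py .5123 .2506 .216 0
```

```text
handle 10 [[0.0331, -0.0039, 0.1463], [0.0359, 0.0008, 0.1488], [0.0378, 0.0062, 0.1504]]
shank 31 [[0.0453, -0.0043, 0.153], [0.056, -0.0025, 0.1551], [0.0675, 0.0006, 0.1575]]
slope z/x, y/x [0.012 0.155] [ 0.002 -0.002]
prong 24 [[0.0678, -0.0045, 0.169], [0.0695, -0.0029, 0.1801], [0.0723, -0.0008, 0.1955]]
rear 194 [[-0.056, -0.0091, 0.1466], [-0.0391, -0.006, 0.1501], [-0.021, 0.0048, 0.1626]]
pred [194.4 261.4] [(array([248.4, 362. ]), 0.73), (array([194.4, 264.1]), 0.61)]
shift [-0.0002 -0.0015  0.089 ] roll -0.001 now [0.5126 0.2491 0.305 ] -0.001 tilt [-0.0012 -0.001  -1.    ] F [-0.16 -0.04 -0.82] t 26.23
```

Request:
apply_moves(
  plan=[
    [0.0,0.0,-0.0008,0.02,0],
    [0.0,0.0,-0.0008,0.045,0],
    [0.0,0.0,-0.0008,0.065,0],
    [0.0,0.0,-0.0008,0.078,0],
    [0.0,0.0,-0.0008,0.085,0],
    [0.0,0.0,-0.0008,0.089,0],
    [0.0,0.0,-0.0008,0.089,0],
    [0.0,0.0,-0.0008,0.089,0],
  ],
)

```text
t: 26.9
tool_pos: [0.5133, 0.251, 0.2178]
tool_rot: [-3.141, 0.001, -0.003]
contact_force: [-0.7, -0.2, -0.2]
opening: 0.0119
grip_force: 120.1
```

Request:
apply_moves(
  plan=[
    [0.0,0,0,0.001,0],
    [0.0,0,0,0.002,0],
    [0.0,0,0,0.003,0],
    [0.0,0,0,0.004,0],
    [0.0,0,0,0.004,0],
  ],
)

```text
t: 27.32
tool_pos: [0.5126, 0.2512, 0.2127]
tool_rot: [3.142, -0.0, -0.0]
contact_force: [-0.4, 0.4, -0.9]
opening: 0.0117
grip_force: 120.0
```

Request:
apply_moves(
  plan=[
    [0.0,0,0,0.0005,0],
    [0.0,0,0,0.001,0],
    [0.0,0,0,0.0015,0],
    [0.0,0,0,0.0015,0],
  ],
)

```text
t: 27.65
tool_pos: [0.5127, 0.2512, 0.2113]
tool_rot: [-3.142, 0.0, 0.0]
contact_force: [-0.3, -0.2, -1.0]
opening: 0.0115
grip_force: 120.2
```

Request:
apply_moves(
  plan=[
    [0.0,0,0,0.0005,0],
    [0.0,0,0,0.001,0],
    [0.0,0,0,0.001,0],
  ],
)

```text
t: 27.9
tool_pos: [0.5128, 0.2512, 0.2111]
tool_rot: [3.141, -0.0, -0.001]
contact_force: [-4.6, -1.0, 6.0]
opening: 0.0115
grip_force: 121.0
```

Request:
apply_moves(
  plan=[
    [0.0,0,0,-0.0008,0],
    [0.0,0,0,-0.0008,0],
    [0.012,0,0,-0.0008,0],
    [0.014,0,0,-0.0008,0],
    [0.018,0,0,-0.0008,0],
    [0.025,0,0,-0.0008,0],
    [0.04,0,0,-0.0008,0],
    [0.05,0,0,-0.0008,0],
    [0.05,0,0,-0.0008,0],
    [0.05,0,0,-0.0008,0],
  ],
  newtons=25,
)

```text
t: 28.73
tool_pos: [0.5127, 0.2511, 0.211]
tool_rot: [-3.142, 0.0, -0.0]
contact_force: [0.2, 0.2, -0.0]
opening: 0.0501
grip_force: 0.0
```

Request:
apply_moves(
  plan=[
    [0.05,0,0,-0.01,0],
    [0.05,0,0,-0.03,0],
    [0.05,0,0,-0.06,0],
    [0.05,0,0,-0.1,0],
    [0.05,0,0,-0.14,0],
    [0.05,0,0,-0.17,0],
    [0.05,-0.04,0.04,-0.17,0],
    [0.05,-0.06,0.08,-0.17,0],
    [0.05,-0.06,0.12,-0.17,0],
    [0.05,-0.06,0.16,-0.17,0],
    [0.05,-0.06,0.18,-0.17,0],
    [0.05,-0.06,0.18,-0.17,0],
  ],
)

```text
t: 29.73
tool_pos: [0.4521, 0.0672, 0.3821]
tool_rot: [3.139, -0.009, 0.003]
contact_force: [0.0, 0.8, -0.0]
opening: 0.05
grip_force: 0.0
```

```bash
python3 - <<'E'
from h import *
o=telemetry.get_obs(); print(o["t"],o["tool_pos"].round(3),o["contact_force"].round(1))
for n in("side","top"):
    p=eyes.get_image(n); C=cloud(p)
    k=(C[...,2]>.058)&(C[...,2]<.066)&(abs(C[...,0]-.51)<.07)&(abs(C[...,1]-.257)<.03)&(p["img"].max(2)<45)
    l=cv2.fitLine(C[k][:,:2].astype(np.float32),cv2.DIST_HUBER,0,.01,.01).ravel()
    print(n,"handle",l.round(4),k.sum(),np.percentile(C[k],[2,50,98],axis=0).round(4).tolist())
    k=(C[...,2]>.035)&(C[...,2]<.066)&(C[...,0]>.554)&(C[...,0]<.61)&(abs(C[...,1]-.257)<.03); print("shank",np.percentile(C[k],[2,50,98],axis=0).round(4).tolist(),k.sum())
    for t,z in(("ring",.05),("bridge",.052),("hook_tip",.011),("pan0",.05),("pan1",.05)):
        print(t,[(onz(p,a["point"],z).round(4).tolist(),round(a["confidence"],2)) for a in eyes.tip_of(t,p)[:3]])
    u=np.array([np.cos(.4),np.sin(.4)]); d=C[...,:2]-[.612,-.0375]; X=d@u; Y=d@[-u[1],u[0]]
    k=(abs(C[...,2]-.052)<.008)&(X>-.085)&(X<-.0175)&(abs(Y)<.025)&(p["img"].max(2)<(75 if n=="top" else 95))
    print("ring dark",k.sum(),np.percentile(X[k],[0,3,50,97,100]).round(4),np.percentile(Y[k],[0,50,100]).round(4),np.percentile(C[k][:,2],[5,50,95]).round(4))
E
```

```text
29.7333 [0.452 0.067 0.382] [ 0.   0.8 -0. ]
side handle [0.9997 0.0231 0.4968 0.2489] 10 [[0.4577, 0.2475, 0.0588], [0.5037, 0.2489, 0.0625], [0.5194, 0.2502, 0.0646]]
shank [[0.5543, 0.2493, 0.0382], [0.5755, 0.2524, 0.0553], [0.5857, 0.2553, 0.0591]] 50
ring [([0.5744, -0.0533, 0.05], 0.6)]
bridge [([0.5495, -0.0614, 0.052], 0.54)]
hook_tip [([0.4156, 0.3682, 0.011], 0.56)]
pan0 [([0.6577, 0.0101, 0.05], 0.72), ([0.598, -0.3357, 0.05], 0.52), ([0.6666, -0.0811, 0.05], 0.47)]
pan1 [([0.6577, 0.0101, 0.05], 0.72), ([0.598, -0.3357, 0.05], 0.52), ([0.6666, -0.0811, 0.05], 0.47)]
ring dark 40 [-0.068  -0.0679 -0.0516 -0.0286 -0.0274] [-0.0155  0.0054  0.0173] [0.0501 0.0533 0.0564]
top handle [ 1.     -0.0095  0.4991  0.2489] 136 [[0.4575, 0.2422, 0.0583], [0.4987, 0.2487, 0.061], [0.5402, 0.256, 0.0658]]
shank [[0.5543, 0.2468, 0.0422], [0.5715, 0.2487, 0.0549], [0.5853, 0.2511, 0.0589]] 26
ring [([0.5637, -0.0574, 0.05], 0.57)]
bridge [([0.551, -0.0712, 0.052], 0.63), ([0.6136, -0.0376, 0.052], 0.59)]
hook_tip [([0.5774, 0.2563, 0.011], 0.55), ([0.4118, 0.3548, 0.011], 0.47), ([0.5135, 0.2545, 0.011], 0.2)]
pan0 [([0.6537, 0.0169, 0.05], 0.72), ([0.6652, -0.0901, 0.05], 0.56), ([0.5573, -0.0582, 0.05], 0.55)]
pan1 [([0.6537, 0.0169, 0.05], 0.72), ([0.6652, -0.0901, 0.05], 0.56), ([0.5573, -0.0582, 0.05], 0.55)]
ring dark 56 [-0.0705 -0.0699 -0.0525 -0.0316 -0.0292] [-0.0157 -0.0017  0.0146] [0.0483 0.0536 0.0575]
```

```bash
python3 -c "
from station import ctrl; print(ctrl.finish_job())"
```

```text
the job is handed in; nothing more can be done
None
```

The ring is out of the groove and lying flat on the carousel about 40 mm from its seat. The measured pull peaked at 17 N, the pick is back on its rest within about 2 mm of its start, and the job was handed in at about 30 s.

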